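# Present a bearing ball under the bench magnifier

## Task

Get the ceramic bearing ball ready for a surface inspection: switch the magnifier's ring light on by pressing the dimmer knob right down, then turn the knob clockwise all the way up to full. After that take the specimen tray by its handle, carry it with the ball staying loose in its pocket, and finish while holding the tray still and level with the ball under the middle of the lens, about 15 cm below it. Do not touch the ball, do not bump the magnifier, and leave the jar, the slide box and the Petri dish where they are.

Things in the scene. Friction and masses are not known exactly. Their poses are not given: they have to be found in the camera images.
- knob_top (a point): Centre of the flat top face of the dimmer knob, 81 mm above the table when not pressed. The knob is a round black knurled knob, 40 mm across and 24 mm tall, with a white pointer line on its top; its underside is 12 mm above the lid of the grey ring-light box (110 x 100 mm, lid 45 mm above the table, fixed to the table). The knob stands at the centre of the lid with its axis upright. The box may be on the robot's left or right.
- dimmer_push (a joint): How far the knob is pressed down, m: 0 up, 0.005 fully down. A spring brings it back up; it takes 2 N to start and 4.5 N fully down.
- dimmer_knob (a joint): Angle of the dimmer knob, rad, growing clockwise seen from above: 0 off, 4.71 full (end stop, 3/4 turn in all). It turns stiffly (0.03 N m) and stays where it is left. It starts between 3.4 and 3.9.
- tray: White plastic specimen tray, 65 to 110 g. A plate 70 x 60 mm (x by y) and 10 mm thick with one round pocket in its middle, 30 mm wide and 3 mm deep, and a raised straight handle that runs towards the tray's own -x. Origin at the centre of the plate's underside, z up. It starts loose on the table with its handle roughly towards the robot, on the other side from the ring-light box.
- grip (a point): A good place to hold the tray: the middle of the handle's cross-section, 125 mm from the pocket's centre and 30 mm above the tray's underside. The handle is a bar along the tray's x, 14 mm wide (y), 20 mm high (from 20 to 40 mm above the underside), from 45 to 155 mm behind the pocket's centre; below it is free air.
- pocket (a point): Centre of the pocket's flat floor, 7 mm above the tray's underside; axes as the tray's.
- ball_center (a point): Centre of the dark ceramic ball, 20 mm across, 13 g, that lies loose in the tray's pocket and can roll about 8 mm each way in it; its orientation means nothing.
- lens (a point): Centre of the magnifier's lens, 312 mm above the table, lens level, looking straight down. The round white head around it is 124 mm across, from 300 to 324 mm above the table.
- magnifier: Bench magnifier, fixed to the table; origin on the table straight below the lens centre. A level arm runs from the head towards +x (away from the robot) to an upright 18 mm post 200 mm beyond the lens, on a round foot 160 mm across and 26 mm high.
- jar: Bystander: capped amber glass jar, 52 mm across, 75 mm tall; origin at the centre of its underside.
- slide_box: Bystander: closed grey slide box, 80 x 95 mm, 35 mm tall; origin at the centre of its underside.
- petri: Bystander: clear covered Petri dish, 91 mm across, 16 mm tall; origin at the centre of its underside.
Not all that is in view belongs to the job. Of the things like the part that bears knob_top, leave any that is purple; of the rest the smaller one is meant. Of the things shaped like the tray, the white one is meant.

How it is judged:
By the outcome, as a careful person would: the job done as asked, in the order asked, and still so for the second after the job is handed in, while the arm keeps its last pose, push and grip.
It also fails if it takes over 72 s, if anything falls off the work surface, if the arm or the gripper's body presses on something with over 40 N, if the wrist force passes 120 N, or if a joint passes its speed limit or range.

## Robot

A 6-joint arm with a two-finger parallel gripper is mounted at the origin on the work surface. World frame = base frame: x ahead of the robot, y to its left, z up, the work surface at z = 0. Lengths are in m, angles in degrees, forces in N, time in s.
With the tool pointing down it reaches from about 0.35 to 0.875 m from the base axis. Payload 4.2 kg.
Tool frame: the origin (TCP) lies on the centre line of the jaws, within the pads' length; the fingertips stand 19 mm ahead of it and the grasp point (between the pads) is the TCP; x points along the fingers, y is the direction in which the jaws open and shut, and the axes are right-handed (so a half turn about x gives the same grasp; the last joint's range is limited). The gripper opens to 87 mm and grips with 3 to 60 N. Pads are 19 mm wide; open, the fingers measure 117 mm over their backs; the gripper's body (75 mm by 190 mm) begins 51 mm behind the grasp point.
Start: joints at [80.248, 22.042, 0.453, 0, -68.411, -14.817], TCP at [0.26, 0.568, 0.213] pointing down, gripper open.
Joint ranges: [-179.83, 179.83], [-69.29, 118.12], [-61.27, 80.66], [-181.25, 117.63], [-171.15, -9.14], [-177.46, 177.46]. Speed limits (degrees/s): [159.86, 159.86, 180, 180, 180, 180].

## Interface

Orientations are given as a 3x3 rotation matrix whose columns are the frame's x, y, z axes.
In Python, from station import * gives the robot as it stands.
- The arm moves only by the shell command python3 -m creep 'ROWS'. ROWS is JSON, a list of rows, each a list of 5 numbers: the opening, from 0 (shut) to 1 (fully open), then the shift along the world's x, y, z in mm, then the turn about the world's z in rad. In form: [[jaw, x, y, z, turn], ...]. A call has exactly 8 rows; each row is the pose to reach, as a shift and turn from the pose measured when the call began; what a row does not reach only later rows make up. A row lasts 1/10 s, in which the tool goes at most 50 mm and 8.59 degrees, less where a joint would pass 70% of its speed; a pose out of reach is approached as far as the arm can. A call with a gripper value outside its range is refused whole. The fingers move at their own pace and stop on an object; the grip force is fixed at half the most. Time passes only in rows, so rows that repeat a pose let the fingers close, or fill a call up. It gives the time, the measured TCP pose, the force and the opening at its end, in the units of the state.
- sense(): the state, without advancing time (a new reading comes with each control period).
- capture(name): name is "side" or "top"; returns a dict with "image" (384x512x3 uint8, blue, green, red), "z_map" (384x512 float32, m along the optical axis (not along the pixel's ray), 0 where there is no reading), "mtx" (3x3 intrinsics, pixels), "k1" (the pictures are not rectified: a ray, as slopes to the right and down, at radius r is drawn at 1 + k1 r^2 times it, then the intrinsics apply), "eye" and "attitude" of the camera in the world. Camera axes: x right, y up, looking along -z (the intrinsics and any distortion apply to the point x, -y, -z); pixel columns grow to the right and rows downward; lengths in m; the calibration is good to about 2 mm. A picture is of the moment at which its call begins.
- finish_job(): hands the job in, once; it reports no verdict.
Trained networks look in a picture, given as the dict that the camera call returned (one of the last four; its "shot" number tells which), for a name from the list of things; names that differ only in an ending like _2 or _b are one class to them, and where a whole thing is asked for, a point or a joint stands for the part that bears it (a point fixed in the world has none). Each returns a list of dicts, best first, with "confidence" (0 to 1); they miss things now and then, are a little off and sometimes report something else, mostly with a low value. They report only what shows in the picture. A call takes as long as a camera call. They do not tell look-alikes from the thing itself.
- look_for(picture, thing): "box" ([left, top, right, bottom] in pixels, round what is visible of it).
- mark_of(picture, thing): "centre" ([column, row] in pixels: a listed point, or the origin of a listed thing).
The state is a dict: "time_s": time; "joints": joint angles; "joint_velocities": joint speeds; "effort": joint torques, N m; "tcp_pos": TCP position; "ee_rot": TCP orientation; "wrist_force": force on the tool from outside, world axes, zero at the start; "moment": the same for the moment, N m; "gripper_width": opening from 0.0 (shut) to 1.0 (fully open).
Only numpy, scipy, OpenCV 4.12 (cv2) and the standard library are available. Lean on these libraries where they do the work, as an engineer would, in place of code of your own. Each camera call takes 0.05 s, during which the arm holds its last target.

## Working session

There is one attempt and no reset: what is moved stays moved. The work goes in short steps, Python scripts to look and compute and a shell command to move; the robot and the scene stay as the last step left them, time stands still between calls to the robot, and variables do not carry over. Pictures are saved under pics/ and viewed, and the job is handed in when it is done.

```bash
ls; mkdir -p pics; cat > h.py <<'E'
from station import *
import numpy as np, cv2
def px2w(p,uv,z=None,depth=None):
    K=p["mtx"];K=np.array(K);u,v=uv
    xd=(u-K[0,2])/K[0,0];yd=(v-K[1,2])/K[1,1]
    k=p["k1"];s=1.
    x,y=xd,yd
    for _ in range(30):
        r2=x*x+y*y;x=xd/(1+k*r2);y=yd/(1+k*r2)
    d=np.array(p["attitude"])@np.array([x,-y,-1.]);e=np.array(p["eye"])
    if z is not None: t=(z-e[2])/d[2]
    else:
        t=depth if depth is not None else p["z_map"][int(round(v)),int(round(u))]
    return e+t*d
def proj(p,X):
    c=np.array(p["attitude"]).T@(np.array(X)-np.array(p["eye"]))
    x,y=c[0]/-c[2],-c[1]/-c[2];f=1+p["k1"]*(x*x+y*y);K=np.array(p["mtx"])
    return K[0,0]*x*f+K[0,2],K[1,1]*y*f+K[1,2]
E
python3 - <<'E'
from h import *
for n in("top","side"):
    p=capture(n);cv2.imwrite(f"pics/{n}0.png",p["image"]);print(n,np.round(p["eye"],3),np.round(p["attitude"],2).tolist(),p["mtx"],p["k1"])
    for t in("knob_top","tray","grip","pocket","ball_center","lens","magnifier","jar","slide_box","petri"):
        for m in mark_of(p,t)[:3]:
            print(t,np.round(m["centre"]),round(m["confidence"],2),np.round(px2w(p,m["centre"]),3))
s=sense();print(s)
E
```

```text
pics
top [ 0.283 -0.058  1.389] [[0.04, 0.97, -0.22], [-1.0, 0.04, -0.01], [0.0, 0.22, 0.98]] [[422.76930471   0.         256.09701062]
 [  0.         422.76930471 193.88921421]
 [  0.           0.           1.        ]] 0.035473651583968174
knob_top [110. 268.] 0.71 [0.333 0.375 0.108]
knob_top [134. 202.] 0.65 [0.54  0.334 0.079]
knob_top [114. 146.] 0.42 [0.724 0.417 0.076]
tray [400. 254.] 0.77 [ 0.412 -0.522  0.01 ]
tray [346. 206.] 0.55 [ 0.562 -0.345  0.022]
grip [409. 210.] 0.9 [ 0.554 -0.545  0.039]
grip [352. 242.] 0.61 [ 0.444 -0.364  0.032]
pocket [344. 206.] 0.96 [ 0.567 -0.345  0.008]
pocket [399. 246.] 0.84 [ 0.44  -0.52   0.004]
ball_center [133. 203.] 0.72 [0.536 0.334 0.082]
ball_center [344. 203.] 0.39 [ 0.572 -0.342  0.022]
lens [226. 164.] 0.62 [0.605 0.03  0.314]
jar [182. 152.] 0.78 [0.72  0.2   0.045]
slide_box [310. 153.] 0.86 [ 0.737 -0.224  0.036]
petri [238. 252.] 0.95 [0.401 0.    0.011]
side [ 0.045 -0.731  1.008] [[0.79, 0.42, -0.44], [-0.61, 0.53, -0.59], [-0.02, 0.74, 0.68]] [[364.91734228   0.         259.77403679]
 [  0.         364.91734228 188.960
[... 947 characters left out ...]
65016953e-04,
       -6.84097966e+01, -1.48145721e+01]), 'joint_velocities': array([-0.02968866,  0.00520169, -0.01298648,  0.07702148, -0.01241917,
        0.08070886]), 'effort': array([ 6.42643627e-04, -3.90480566e+01,  1.87625992e+01,  4.22435179e+00,
        1.55557890e-02, -2.25510729e-05]), 'tcp_pos': array([0.25983078, 0.56840876, 0.2132527 ]), 'ee_rot': array([[ 7.38989901e-06, -4.15742091e-01, -9.09482553e-01],
       [ 1.76070737e-05, -9.09482553e-01,  4.15742091e-01],
       [-1.00000000e+00, -1.90856184e-05,  5.99017405e-07]]), 'wrist_force': array([0.37838828, 0.6611328 , 0.36623524]), 'moment': array([ 0.00425339, -0.00529193,  0.0173385 ]), 'gripper_width': 1.000601170458504}
```

View pics/top0.png

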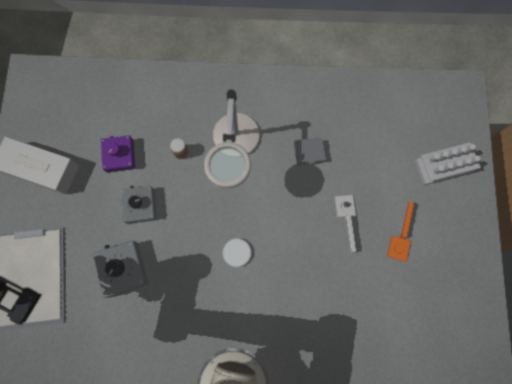

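View pics/side0.png

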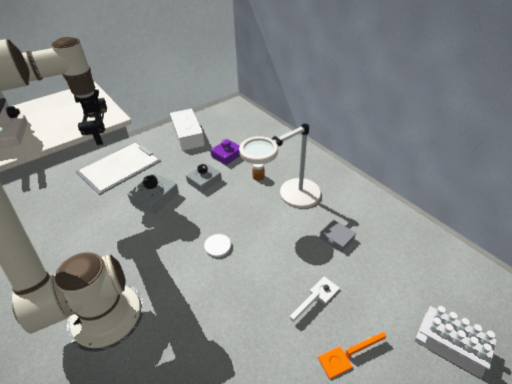

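The smaller grey box, centred near (137,203) in the top view, carries the knob I want. The bigger grey one is at (118,268) and the purple one at (117,152). The white tray's pocket is at (345,205), with its handle running to (352,250). Next I'll refine these positions with the point cloud.

```bash
cat >> h.py <<'E'
def cloud(p):
    K=np.array(p["mtx"]);h,w=p["z_map"].shape
    u,v=np.meshgrid(np.arange(w),np.arange(h));xd=(u-K[0,2])/K[0,0];yd=(v-K[1,2])/K[1,1];x,y=xd.copy(),yd.copy()
    for _ in range(20):
        r=1+p["k1"]*(x*x+y*y);x=xd/r;y=yd/r
    d=np.stack([x,-y,-np.ones_like(x)],-1)@np.array(p["attitude"]).T
    P=np.array(p["eye"])+d*p["z_map"][...,None]
    P[p["z_map"]==0]=np.nan
    return P
E
python3 - <<'E'
from h import *
for n in("top","side"):
    p=capture(n);P=cloud(p);X=P.reshape(-1,3)
    def sel(c,r,z0,z1):
        m=(np.hypot(X[:,0]-c[0],X[:,1]-c[1])<r)&(X[:,2]>z0)&(X[:,2]<z1);return X[m]
    def rep(l,q):
        print(n,l,len(q),"mean",np.round(q.mean(0),4),"min",np.round(q.min(0),3),"max",np.round(q.max(0),3),"rectc",np.round(cv2.minAreaRect(q[:,:2].astype(np.float32)*1000)[0],1), np.round(cv2.minAreaRect(q[:,:2].astype(np.float32)*1000)[1:][0],1))
    rep("knob",sel((.545,.331),.06,.073,.09));rep("lid",sel((.545,.331),.08,.038,.052))
    rep("head",sel((.608,.033),.09,.29,.34))
    q=sel((.5,-.355),.14,.03,.05);rep("handle",q)
    c,_,vt=np.linalg.svd(q[:,:2]-q[:,:2].mean(0),full_matrices=False);print("dir",vt[0],np.degrees(np.arctan2(vt[0][1],vt[0][0])))
    rep("plate",sel((.565,-.346),.055,.006,.013));rep("ball",sel((.565,-.346),.02,.018,.03))
    im=p["image"]
    for l,c in(("knob",(.545,.331,.07)),("tray",(.52,-.355,.02))):
        u,v=map(int,proj(p,c));k=cv2.resize(im[max(0,v-45):v+45,max(0,u-45):u+45],None,fx=6,fy=6,interpolation=cv2.INTER_CUBIC);cv2.imwrite(f"pics/{n}_{l}.png",k);print(u,v)
a=cv2.imread("pics/top_knob.png");b=cv2.imread("pics/top_tray.png");cv2.imwrite("pics/c1.png",cv2.resize(np.hstack([a,b]),(800,400)))
a=cv2.imread("pics/side_knob.png");b=cv2.imread("pics/side_tray.png");cv2.imwrite("pics/c2.png",cv2.resize(np.hstack([a,b]),(800,400)))
E
```

```text
top knob 129 mean [0.5436 0.3333 0.0804] min [0.524 0.314 0.074] max [0.564 0.354 0.087] rectc [543.6 333.5] [37.1 37.9]
top lid 867 mean [0.5418 0.3323 0.0448] min [0.483 0.278 0.038] max [0.602 0.391 0.052] rectc [544.1 334.6] [110.8 100.3]
top head 1819 mean [0.6083 0.0259 0.3179] min [ 0.543 -0.035  0.303] max [0.698 0.087 0.33 ] rectc [611.   21.6] [123.1 139.7]
top handle 189 mean [ 0.4716 -0.3579  0.0385] min [ 0.412 -0.371  0.03 ] max [ 0.575 -0.344  0.046] rectc [ 493.3 -356. ] [164.   15.2]
dir [-0.99235898 -0.12338419] -172.91254552748103
top plate 282 mean [ 0.567  -0.3454  0.0095] min [ 0.522 -0.397  0.006] max [ 0.604 -0.297  0.013] rectc [ 563.8 -347.3] [91.5 86.1]
top ball 27 mean [ 0.5711 -0.3479  0.0223] min [ 0.563 -0.357  0.018] max [ 0.58  -0.34   0.029] rectc [ 571.5 -347.4] [16.1 16.4]
135 201
348 219
side knob 61 mean [0.5404 0.3297 0.0808] min [0.523 0.311 0.073] max [0.562 0.351 0.088] rectc [541.3 332.4] [33.7 36. ]
side lid 367 mean [0.5368 0.3223 0.0455] min [0.482 0.275 0.038] max [0.603 0.391 0.051] rectc [543.4 332.6] [116.3 102.1]
side head 946 mean [0.6048 0.0211 0.3183] min [ 0.541 -0.036  0.302] max [0.697 0.085 0.328] rectc [610.3  31.2] [144.1 122.6]
side handle 218 mean [ 0.469  -0.3608  0.0383] min [ 0.412 -0.374  0.03 ] max [ 0.531 -0.346  0.043] rectc [ 471.5 -359.6] [120.7  15.2]
dir [-0.99201381 -0.12612933] -172.75402218137992
side plate 296 mean [ 0.5669 -0.348   0.0091] min [ 0.52  -0.381  0.006] max [ 0.603 -0.314  0.013] rectc [ 560.8 -348. ] [83. 60.]
side ball 24 mean [ 0.5679 -0.3509  0.0243] min [ 0.562 -0.358  0.019] max [ 0.575 -0.342  0.03 ] rectc [ 568.4 -349.5] [14.  15.1]
202 168
315 297
```

View pics/c1.png

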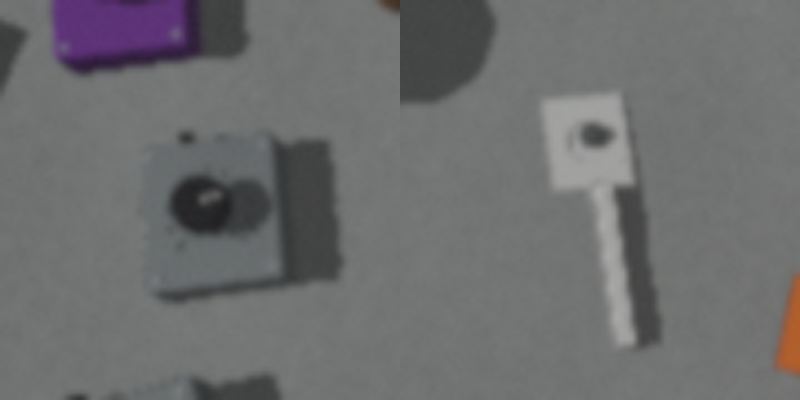

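View pics/c2.png

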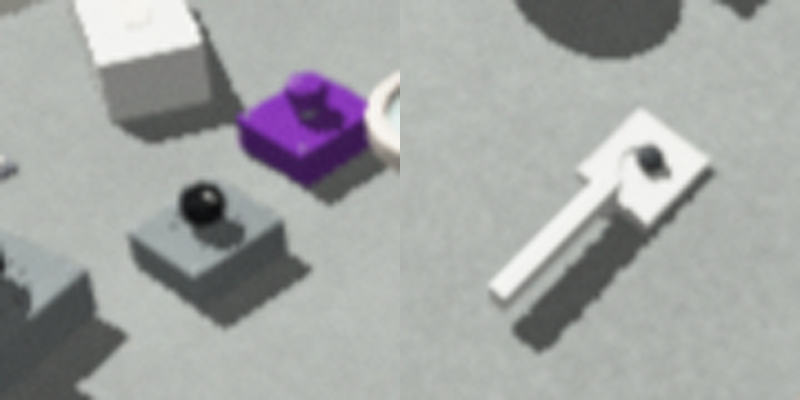

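```bash
python3 -m creep '[[0.9,35,-29,0,0],[0.9,70,-58,0,0],[0.9,106,-88,0,0],[0.9,142,-118,0,0],[0.9,177,-147,0,0],[0.9,212,-176,0,0],[0.9,248,-206,0,0],[0.9,283,-235,0,0]]'; python3 -c "
from h import *
print(sense()['joints'])"
```

```text
time_s: 2.0
tcp_pos: [0.5442, 0.332, 0.2135]
ee_rot: [[0.0, -0.416, -0.909], [0.0, -0.909, 0.416], [-1.0, -0.0, -0.0]]
wrist_force: [0.2, -0.3, 0.5]
gripper_width: 0.901
[ 4.59100160e+01  2.32394463e+01  2.34449771e+00  4.59491186e-03
 -6.90811620e+01  1.95242478e+01]
```

```bash
python3 -m creep '[[0.9,-1,1,-20,0],[0.9,-1,1,-45,0],[0.9,-1,1,-70,0],[0.9,-1,1,-95,0],[0.9,-1,1,-115,0],[0.9,-1,1,-125,0],[0.9,-1,1,-133,0],[0.9,-1,1,-133,0]]'; python3 - <<'E'
from h import *
ims=[]
for n in("top","side"):
    p=capture(n);u,v=map(int,proj(p,(.5435,.333,.08)));ims.append(cv2.resize(p["image"][v-50:v+50,u-50:u+50],(400,400),interpolation=cv2.INTER_CUBIC))
cv2.imwrite("pics/k1.png",np.hstack(ims))
E
```

```text
time_s: 2.8
tcp_pos: [0.543, 0.3329, 0.0799]
ee_rot: [[-0.0, -0.416, -0.91], [-0.001, -0.91, 0.416], [-1.0, 0.001, 0.0]]
wrist_force: [0.9, -0.8, -0.9]
gripper_width: 0.899
```

View pics/k1.png

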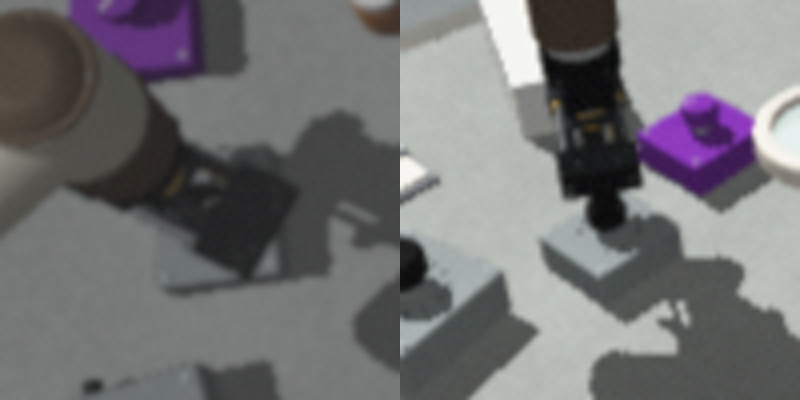

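The knob sits between the open fingers (right crop, about (605,210)). Closing on it now.

```bash
python3 -m creep '[[0.3,0,0,0,0],[0.3,0,0,0,0],[0.3,0,0,0,0],[0.3,0,0,0,0],[0.3,0,0,0,0],[0.3,0,0,0,0],[0.3,0,0,0,0],[0.3,0,0,0,0]]'
```

```text
time_s: 3.7
tcp_pos: [0.5437, 0.3334, 0.0813]
ee_rot: [[0.002, -0.415, -0.91], [0.001, -0.91, 0.415], [-1.0, -0.002, -0.001]]
wrist_force: [-0.2, -0.1, 0.2]
gripper_width: 0.321
```

```bash
python3 - <<'E'
from h import *
s=sense();print(s["gripper_width"],s["tcp_pos"],s["wrist_force"])
ims=[]
for n in("top","side"):
    p=capture(n);u,v=map(int,proj(p,(.5435,.333,.08)));ims.append(cv2.resize(p["image"][v-30:v+30,u-30:u+30],(400,400),interpolation=cv2.INTER_CUBIC))
cv2.imwrite("pics/k2.png",np.clip(np.hstack(ims).astype(float)*1.8,0,255))
s=sense();print(s["gripper_width"],s["tcp_pos"],s["wrist_force"])
E
```

```text
0.3208851750578014 [0.54370405 0.33344615 0.08132383] [-0.18235603 -0.13727573  0.17354828]
0.30695698084454115 [0.54371897 0.33347094 0.08135384] [-0.05667226  0.0688003   0.19568643][ WARN:0@1.961] global loadsave.cpp:1063 imwrite_ Unsupported depth image for selected encoder is fallbacked to CV_8U.
```

View pics/k2.png

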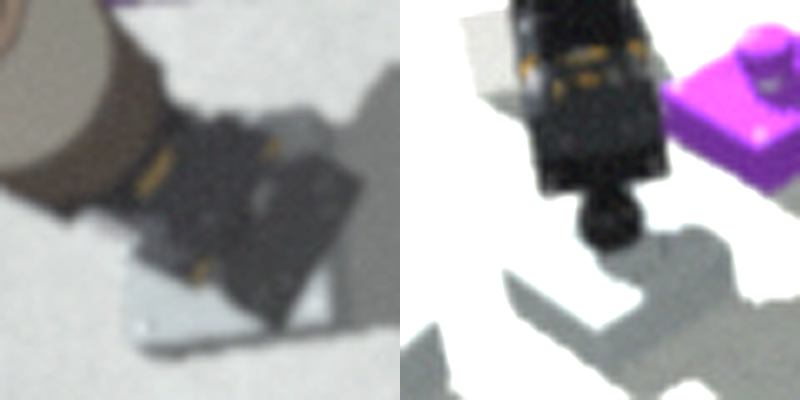

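```bash
python3 - <<'E'
from h import *
for n in("side","top"):
    p=capture(n);X=cloud(p).reshape(-1,3)
    m=(np.hypot(X[:,0]-.5435,X[:,1]-.333)<.07)&(X[:,2]>.05)&(X[:,2]<.16);q=X[m]
    a=np.array([.416,.909]);b=np.array([.909,-.416])
    L=(q[:,:2]-[.5435,.333])
    t=np.c_[L@a,L@b,q[:,2]]*1000
    o=np.argsort(t[:,2]);t=t[o]
    for z0 in range(50,160,8):
        s=t[(t[:,2]>=z0)&(t[:,2]<z0+8)]
        if len(s):print(n,z0,len(s),"jaw",np.round([s[:,0].min(),s[:,0].max()]),"perp",np.round([s[:,1].min(),s[:,1].max()]))
print(sense()["gripper_width"])
E
```

```text
side 50 14 jaw [-27.  25.] perp [-55.  62.]
side 58 11 jaw [-18.   4.] perp [-22.  13.]
side 66 14 jaw [-19.   2.] perp [-21.  20.]
side 74 28 jaw [-24.  13.] perp [-20.  17.]
side 82 10 jaw [-19.   4.] perp [-15.  17.]
side 90 7 jaw [-22. -17.] perp [-12.   4.]
side 98 8 jaw [-25. -18.] perp [-11.   9.]
side 106 8 jaw [-25. -18.] perp [-10.  10.]
side 154 1 jaw [21. 21.] perp [-7. -7.]
top 50 5 jaw [-37.  18.] perp [-58. -30.]
top 58 3 jaw [-15. -11.] perp [-11.  13.]
top 66 7 jaw [-18. -17.] perp [-9. 10.]
top 74 3 jaw [-17. -17.] perp [-6.  5.]
top 90 2 jaw [-22. -21.] perp [-11.   7.]
0.30165952156622905
```

The opening went below the 40 mm knob width, so the fingers seem to be above the knob and not around it. I'll lift clear and check where the fingertips really are relative to the TCP.

```bash
python3 -m creep '[[0.3,0,0,10,0],[0.3,0,0,30,0],[0.3,0,0,55,0],[0.3,0,0,80,0],[0.3,0,0,100,0],[0.3,0,0,100,0],[0.3,0,0,100,0],[0.3,0,0,100,0]]'; python3 - <<'E'
from h import *
s=sense();t0=s["tcp_pos"];print(t0,s["gripper_width"])
p=capture("side");X=cloud(p).reshape(-1,3)
m=(np.hypot(X[:,0]-t0[0],X[:,1]-t0[1])<.12)&(X[:,2]>.05)&(X[:,2]<.33);q=X[m]
a=np.array([.416,.909]);b=np.array([.909,-.416]);L=q[:,:2]-t0[:2];t=np.c_[L@a,L@b,q[:,2]]*1000
for z0 in range(50,330,8):
    s=t[(t[:,2]>=z0)&(t[:,2]<z0+8)]
    if len(s):print(z0,len(s),"jaw",np.round([s[:,0].min(),s[:,0].max()]),"perp",np.round([s[:,1].min(),s[:,1].max()]))
u,v=map(int,proj(p,(.5435,.333,.14)));cv2.imwrite("pics/k3.png",np.clip(cv2.resize(p["image"][v-60:v+60,u-60:u+60],(600,600),interpolation=cv2.INTER_CUBIC)*1.6,0,255).astype(np.uint8))
for z in(.181,.162,.081):print(z,(np.array(proj(p,(t0[0],t0[1],z)))-[u-60,v-60])*5)
E
```

```text
time_s: 4.7
tcp_pos: [0.5431, 0.333, 0.1803]
ee_rot: [[-0.0, -0.416, -0.91], [-0.0, -0.91, 0.416], [-1.0, 0.0, 0.0]]
wrist_force: [-0.6, 0.4, -1.0]
gripper_width: 0.294
[0.54308168 0.33299685 0.18029136] 0.2944214870442536
50 19 jaw [-60.  31.] perp [-60.  66.]
58 11 jaw [-18.   4.] perp [-15.  20.]
66 18 jaw [-21.  -1.] perp [-21.  19.]
74 35 jaw [-24.  19.] perp [-20.  18.]
82 22 jaw [-23.  13.] perp [-19.  16.]
186 4 jaw [-20. -17.] perp [-6. 10.]
194 9 jaw [-26. -17.] perp [-10.   6.]
202 11 jaw [-25. -16.] perp [-12.   8.]
210 9 jaw [-25. -21.] perp [-11.   8.]
258 28 jaw [-89.  20.] perp [-36.  33.]
266 53 jaw [-92.  85.] perp [-38.  35.]
274 72 jaw [-93.  81.] perp [-39.  36.]
282 105 jaw [-97.  81.] perp [-38.  36.]
290 59 jaw [-99.  69.] perp [-37.  36.]
298 196 jaw [-101.   69.] perp [-38.  36.]
306 38 jaw [-97.  29.] perp [-36.  32.]
314 28 jaw [-21.  13.] perp [-26.  23.]
322 29 jaw [-22.   7.] perp [-23.  25.]
0.181 [296.9682308  260.45305773]
0.162 [300.24782546 280.34374107]
0.081 [313.5817004  361.23844861]
```

View pics/k3.png

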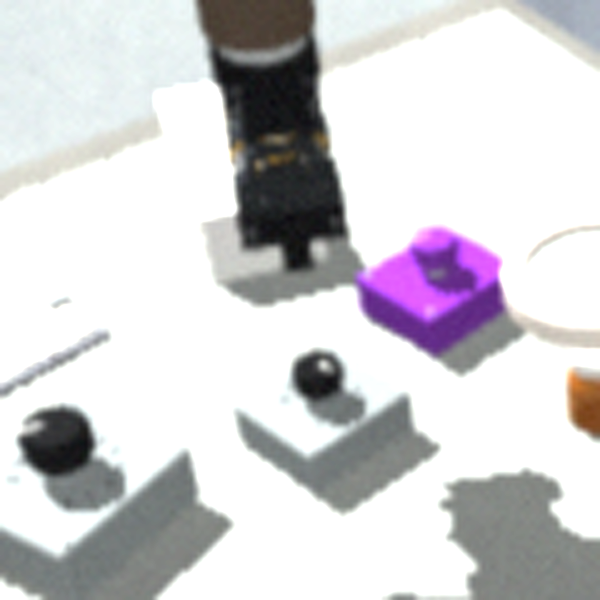

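The side camera puts the fingertips about 25 mm higher than the reported TCP implies: the tip is near 0.186, not 0.161, and the body starts at 0.258, not 0.231. The x and y values agree. I'll open and go to a reading of 0.067, which clears the lid under either reading, then check again.

```bash
python3 -m creep '[[0.9,0,0,0,0],[0.9,0,0,0,0],[0.9,0,0,0,0],[0.9,0,0,-20,0],[0.9,0,0,-45,0],[0.9,0,0,-70,0],[0.9,0,0,-80,0],[0.9,0,0,-80,0]]'; python3 -m creep '[[0.9,0,0,-10,0],[0.9,0,0,-25,0],[0.9,0,0,-33,0],[0.9,0,0,-33,0],[0.9,0,0,-33,0],[0.9,0,0,-33,0],[0.9,0,0,-33,0],[0.9,0,0,-33,0]]';  python3 - <<'E'
from h import *
s=sense();t0=s["tcp_pos"];print(t0,s["gripper_width"])
a=np.array([.416,.909]);b=np.array([.909,-.416])
for n in("side","top"):
    p=capture(n);X=cloud(p).reshape(-1,3)
    m=(np.hypot(X[:,0]-t0[0],X[:,1]-t0[1])<.12)&(X[:,2]>.05)&(X[:,2]<.2);q=X[m]
    L=q[:,:2]-t0[:2];t=np.c_[L@a,L@b,q[:,2]]*1000
    for z0 in range(50,160,8):
        s=t[(t[:,2]>=z0)&(t[:,2]<z0+8)&(abs(t[:,1])<15)]
        if len(s):print(n,z0,len(s),"jaw",np.round([s[:,0].min(),s[:,0].max()]),"perp",np.round([s[:,1].min(),s[:,1].max()]))
E
```

```text
time_s: 5.55
tcp_pos: [0.5424, 0.3323, 0.0984]
ee_rot: [[-0.003, -0.416, -0.91], [-0.003, -0.91, 0.416], [-1.0, 0.004, 0.001]]
wrist_force: [0.0, -0.5, 0.0]
gripper_width: 0.878
time_s: 6.35
tcp_pos: [0.5426, 0.3325, 0.0659]
ee_rot: [[-0.002, -0.416, -0.91], [-0.002, -0.91, 0.416], [-1.0, 0.003, 0.001]]
wrist_force: [0.8, 0.2, 0.2]
gripper_width: 0.903
[0.54261341 0.33247332 0.06593988] 0.9029545977151168
side 50 2 jaw [-51. -48.] perp [ 4. 12.]
side 58 2 jaw [-14. -10.] perp [-14.  14.]
side 66 3 jaw [-14. -12.] perp [-14.  15.]
side 74 9 jaw [-49. -10.] perp [-13.  12.]
side 82 9 jaw [-52. -11.] perp [-11.  12.]
side 90 9 jaw [-53. -45.] perp [-10.   9.]
side 98 7 jaw [-50. -47.] perp [-9.  6.]
side 106 8 jaw [-54.  41.] perp [-12.   7.]
side 114 14 jaw [-55.  40.] perp [-12.   8.]
side 122 13 jaw [35. 46.] perp [-12.   8.]
side 138 2 jaw [-84. -82.] perp [-7. 12.]
side 146 8 jaw [-89. -84.] perp [-15.  12.]
side 154 15 jaw [-90. -84.] perp [-14.  13.]
top 74 49 jaw [-12.  13.] perp [-13.  14.]
top 82 21 jaw [-13.  10.] perp [-13.  12.]
top 90 1 jaw [6. 6.] perp [9. 9.]
top 138 1 jaw [-85. -85.] perp [-6. -6.]
top 146 3 jaw [-86. -86.] perp [-13.  11.]
top 154 1 jaw [-46. -46.] perp [5. 5.]
```

Both cameras agree: the tips are at about 0.073 for a reading of 0.066, so z reads about 25 mm low. Going 11 mm lower and closing.

```bash
python3 -m creep '[[0.9,1,1,-6,0],[0.9,1,1,-11,0],[0.9,1,1,-11,0],[0.3,1,1,-11,0],[0.3,1,1,-11,0],[0.3,1,1,-11,0],[0.3,1,1,-11,0],[0.3,1,1,-11,0]]'; python3 -m creep '[[0.3,0,0,0,0],[0.3,0,0,0,0],[0.3,0,0,0,0],[0.3,0,0,0,0],[0.3,0,0,0,0],[0.3,0,0,0,0],[0.3,0,0,0,0],[0.3,0,0,0,0]]'
```

```text
time_s: 7.25
tcp_pos: [0.5435, 0.3334, 0.0548]
ee_rot: [[-0.002, -0.416, -0.91], [-0.002, -0.91, 0.416], [-1.0, 0.003, 0.001]]
wrist_force: [-0.6, 0.8, 0.5]
gripper_width: 0.529
time_s: 8.05
tcp_pos: [0.5441, 0.3344, 0.055]
ee_rot: [[-0.001, -0.415, -0.91], [-0.001, -0.91, 0.415], [-1.0, 0.001, 0.0]]
wrist_force: [1.4, 5.2, -1.8]
gripper_width: 0.447
```

Gripped at 0.447 (39 mm), which matches the knob. Pressing down.

```bash
python3 -m creep '[[0.3,0,0,-2,0],[0.3,0,0,-4,0],[0.3,0,0,-5,0],[0.3,0,0,-6,0],[0.3,0,0,-7,0],[0.3,0,0,-7,0],[0.3,0,0,-7,0],[0.3,0,0,-7,0]]'
```

```text
time_s: 8.85
tcp_pos: [0.5442, 0.3345, 0.0498]
ee_rot: [[0.0, -0.415, -0.91], [-0.001, -0.91, 0.415], [-1.0, 0.0, -0.0]]
wrist_force: [-2.4, 1.8, 8.6]
gripper_width: 0.444
```

It travelled 5.2 mm and then held at 8.6 N, so the knob is bottomed. Coming back up, then turning clockwise (negative about z).

```bash
python3 -m creep '[[0.3,0,0,2,0],[0.3,0,0,4,0],[0.3,0,0,5,0],[0.3,0,0,5,0],[0.3,0,0,5,-0.12],[0.3,0,0,5,-0.24],[0.3,0,0,5,-0.36],[0.3,0,0,5,-0.48]]'; python3 -m creep '[[0.3,0,0,0,-0.12],[0.3,0,0,0,-0.24],[0.3,0,0,0,-0.36],[0.3,0,0,0,-0.44],[0.3,0,0,0,-0.5],[0.3,0,0,0,-0.5],[0.3,0,0,0,-0.5],[0.3,0,0,0,-0.5]]'; python3 - <<'E'
from h import *
s=sense();print(s["joints"],s["moment"],np.degrees(np.arctan2(s["ee_rot"][1,1],s["ee_rot"][0,1])),s["effort"])
E
```

```text
time_s: 9.65
tcp_pos: [0.5443, 0.3346, 0.0544]
ee_rot: [[-0.0, -0.791, -0.612], [-0.0, -0.612, 0.791], [-1.0, 0.001, -0.0]]
wrist_force: [-0.9, 2.8, 1.2]
gripper_width: 0.45
time_s: 10.45
tcp_pos: [0.5443, 0.3347, 0.0543]
ee_rot: [[-0.0, -0.987, -0.158], [-0.0, -0.158, 0.987], [-1.0, 0.0, -0.0]]
wrist_force: [-0.0, 3.1, 2.1]
gripper_width: 0.449
[ 4.60661043e+01  3.16146524e+01 -8.46843509e+00 -1.45115165e-02
 -4.99333360e+01 -3.69406027e+01] [1.10997273 0.08468707 0.16545354] -170.88384088842506 [ -1.92645684 -42.4507606   13.41557086   3.47232521  -0.69642965
  -0.13072624]
```

```bash
for i in 1; do python3 -m creep '[[0.3,0,0,0,-0.06],[0.3,0,0,0,-0.12],[0.3,0,0,0,-0.18],[0.3,0,0,0,-0.24],[0.3,0,0,0,-0.3],[0.3,0,0,0,-0.36],[0.3,0,0,0,-0.36],[0.3,0,0,0,-0.36]]'; done; python3 - <<'E'
from h import *
s=sense();print(s["joints"],s["moment"],np.degrees(np.arctan2(s["ee_rot"][1,1],s["ee_rot"][0,1])),s["effort"])
E
```

```text
time_s: 11.25
tcp_pos: [0.5442, 0.3334, 0.0541]
ee_rot: [[-0.001, -0.98, 0.197], [-0.002, 0.197, 0.98], [-1.0, 0.001, -0.003]]
wrist_force: [2.1, -2.5, 1.2]
gripper_width: 0.45
[ 46.01555511  31.61596535  -8.53080922   0.05927472 -50.00193747
 -57.42043023] [-0.50744951 -0.52509739  0.70383719] 168.63322857904575 [  0.87149486 -42.47653484  14.95040774   2.24530242   0.07059106
  -0.71099639]
```

Total turn is 1.34 rad, more than the 1.31 that could be needed, and the moment rose to 0.7 N m, so it is at the end stop. Releasing, lifting and looking.

```bash
python3 -m creep '[[0.9,0,0,0,0],[0.9,0,0,0,0],[0.9,0,0,0,0],[0.9,0,0,0,0],[0.9,0,0,0,0],[0.9,0,0,0,0],[0.9,0,0,10,0],[0.9,0,0,30,0]]';python3 -m creep '[[0.9,0,0,25,0],[0.9,0,0,60,0],[0.9,0,0,100,0],[0.9,-20,40,140,0],[0.9,-40,80,160,0],[0.9,-60,120,160,0],[0.9,-60,120,160,0],[0.9,-60,120,160,0]]'; python3 - <<'E'
from h import *
print(sense()["joints"])
ims=[]
for n in("top","side"):
    p=capture(n);u,v=map(int,proj(p,(.5435,.333,.08)));ims.append(cv2.resize(p["image"][v-30:v+30,u-30:u+30],(400,400),interpolation=cv2.INTER_CUBIC))
cv2.imwrite("pics/k5.png",np.clip(np.hstack(ims)*1.5,0,255).astype(np.uint8))
E
```

```text
time_s: 12.05
tcp_pos: [0.5433, 0.3326, 0.0832]
ee_rot: [[-0.004, -0.98, 0.197], [-0.005, 0.197, 0.98], [-1.0, 0.003, -0.006]]
wrist_force: [-0.2, 0.1, 0.3]
gripper_width: 0.902
time_s: 12.85
tcp_pos: [0.4824, 0.4537, 0.2436]
ee_rot: [[-0.004, -0.981, 0.195], [-0.005, 0.195, 0.981], [-1.0, 0.003, -0.005]]
wrist_force: [-0.3, -1.1, -0.4]
gripper_width: 0.9
[ 5.71843443e+01  2.49548689e+01  9.38160422e+00 -5.19809298e-02
 -7.47763117e+01 -6.84198401e+01]
```

View pics/k5.png

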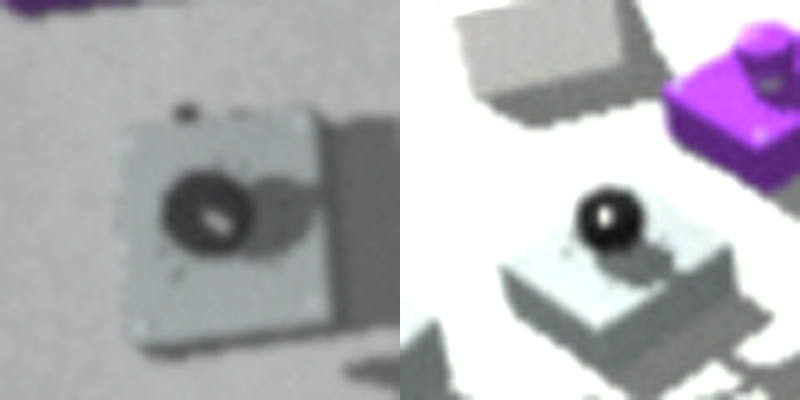

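The pointer has swung about 65° clockwise and now points lower-right at (215,220), which fits the stop. Moving round in front of the magnifier to the tray.

```bash
python3 -m creep '[[0.8,-12,-30,0,-0.14],[0.8,-24,-70,0,-0.28],[0.8,-36,-110,0,-0.42],[0.8,-48,-150,0,-0.56],[0.8,-60,-190,0,-0.7],[0.8,-72,-230,0,-0.84],[0.8,-84,-270,0,-0.98],[0.8,-96,-310,0,-1.12]]'; python3 -m creep '[[0.8,0,-45,0,-0.128],[0.8,0,-90,0,-0.128],[0.8,0,-135,0,-0.128],[0.8,0,-180,0,-0.128],[0.8,0,-225,0,-0.128],[0.8,0,-270,0,-0.128],[0.8,0,-310,0,-0.128],[0.8,0,-330,0,-0.128]]'; python3 -c "
from h import *
s=sense();print(s['joints'],s['tcp_pos'],np.degrees(np.arctan2(s['ee_rot'][1,1],s['ee_rot'][0,1])))"
```

```text
time_s: 13.75
tcp_pos: [0.3866, 0.1388, 0.2432]
ee_rot: [[-0.007, -0.242, 0.97], [0.001, 0.97, 0.242], [-1.0, 0.003, -0.006]]
wrist_force: [1.3, -0.3, 0.4]
gripper_width: 0.802
time_s: 14.55
tcp_pos: [0.385, -0.1948, 0.2432]
ee_rot: [[-0.007, -0.111, 0.994], [0.002, 0.994, 0.111], [-1.0, 0.003, -0.007]]
wrist_force: [-0.1, 0.3, -0.9]
gripper_width: 0.798
[-5.14709132e+00  1.58322744e+00 -2.16180084e+01 -6.92097415e-02
 -6.72168675e+01 -7.84740554e+01] [ 0.384994   -0.19477254  0.24318047] 96.35131407235464
```

```bash
python3 -m creep '[[0.8,12,-35,0,0.015],[0.8,24,-70,0,0.015],[0.8,36,-105,-20,0.015],[0.8,48,-140,-60,0.015],[0.8,58,-168,-100,0.015],[0.8,58,-168,-140,0.015],[0.8,58,-168,-160,0.015],[0.8,58,-168,-160,0.015]]'; cat > chk.py <<'E'
from h import *
s=sense();t0=s["tcp_pos"];y=s["ee_rot"][:2,1];print(t0,np.degrees(np.arctan2(y[1],y[0])),s["ee_rot"][:,0])
b=np.array([y[1],-y[0]])
for n in("side","top"):
    p=capture(n);X=cloud(p).reshape(-1,3)
    m=(np.hypot(X[:,0]-t0[0],X[:,1]-t0[1])<.11)&(X[:,2]>.015)&(X[:,2]<t0[2]+.12);q=X[m]
    L=q[:,:2]-t0[:2];t=np.c_[L@y,L@b,q[:,2]]*1000
    for z0 in range(16,int(t0[2]*1000+120),8):
        k=t[(t[:,2]>=z0)&(t[:,2]<z0+8)]
        if len(k):print(n,z0,len(k),"jaw",np.round([k[:,0].min(),k[:,0].max()]),"perp",np.round([k[:,1].min(),k[:,1].max()]))
    u,v=map(int,proj(p,(t0[0]+.05,t0[1],.05)));v=min(v,384-50);cv2.imwrite(f"pics/t_{n}_{s['time_s']:.1f}.png",cv2.resize(p["image"][v-50:v+50,u-50:u+50],(500,500),interpolation=cv2.INTER_CUBIC))
E
python3 chk.py; ls pics
```

```text
time_s: 15.35
tcp_pos: [0.4392, -0.3628, 0.0794]
ee_rot: [[-0.015, -0.122, 0.992], [0.006, 0.992, 0.122], [-1.0, 0.007, -0.014]]
wrist_force: [-0.5, 0.8, -0.2]
gripper_width: 0.8
[ 0.43919361 -0.36276908  0.07944003] 97.02218821449306 [-0.01511138  0.00563576 -0.99986993]
side 16 10 jaw [-8. -7.] perp [-26.  14.]
side 24 18 jaw [-8.  4.] perp [-28.  22.]
side 32 71 jaw [-8.  6.] perp [-28.  24.]
side 40 25 jaw [-8.  5.] perp [-27.  26.]
side 80 2 jaw [35. 42.] perp [-12. -12.]
side 88 14 jaw [-45.  43.] perp [-13.   4.]
side 96 15 jaw [-45.  42.] perp [-14.  -1.]
side 104 9 jaw [-37.  42.] perp [-13.   8.]
side 112 11 jaw [32. 42.] perp [-14.   7.]
side 120 5 jaw [34. 44.] perp [-13.   2.]
side 128 4 jaw [33. 38.] perp [-7.  1.]
side 136 5 jaw [34. 39.] perp [-8. -2.]
side 144 4 jaw [37. 40.] perp [-12.  -7.]
side 152 7 jaw [-88.  80.] perp [-37.  16.]
side 160 31 jaw [-88.  85.] perp [-39.   9.]
side 168 127 jaw [-89.  85.] perp [-40.  26.]
side 176 205 jaw [-95.  85.] perp [-40.  34.]
side 184 124 jaw [-97.  92.] perp [-40.  24.]
side 192 255 jaw [-97.  94.] perp [-39.  37.]
top 24 2 jaw [-3.  7.] perp [-27.  61.]
top 32 24 jaw [-8.  2.] perp [-27.  40.]
top 40 23 jaw [-6.  4.] perp [-3. 36.]
top 160 3 jaw [-81.  84.] perp [-37. -37.]
top 168 23 jaw [-72.  65.] perp [-38.  35.]
top 176 115 jaw [-89.  61.] perp [-38.  39.]
top 184 123 jaw [-85.  92.] perp [-38.  39.]
top 192 40 jaw [-82.  93.] perp [-37.  25.]
c1.png
c2.png
k1.png
k2.png
k3.png
k5.png
side0.png
side_knob.png
side_tray.png
t_side_15.3.png
t_top_15.3.png
top0.png
top_knob.png
top_tray.png
```

```bash
python3 -m creep '[[0.8,2,-1,-10,0],[0.8,4,-1,-20,0],[0.8,4,-1,-32,0],[0.8,4,-1,-44,0],[0.8,4,-1,-54,0],[0.8,4,-1,-60,0],[0.8,4,-1,-60,0],[0.8,4,-1,-60,0]]'; python3 chk.py | grep -E "^\[|side (8|16|24|32|40|48) "
```

```text
time_s: 16.25
tcp_pos: [0.4468, -0.3649, 0.0238]
ee_rot: [[-0.007, -0.125, 0.992], [0.001, 0.992, 0.125], [-1.0, 0.002, -0.007]]
wrist_force: [0.2, 0.8, 0.9]
gripper_width: 0.799
[ 0.44676743 -0.36493422  0.0238412 ] 97.17359504477032 [-7.12075677e-03  6.80663144e-04 -9.99974415e-01]
side 16 12 jaw [-5.  3.] perp [-33.   6.]
side 24 15 jaw [-5.  7.] perp [-35.  25.]
side 32 71 jaw [-44.  42.] perp [-35.  19.]
side 40 36 jaw [-45.  41.] perp [-36.  18.]
side 48 7 jaw [-44.  42.] perp [-13.   4.]
```

```bash
python3 -m creep '[[0.8,-3,1,-5,0],[0.8,-3,1,-10,0],[0.8,-3,1,-14,0],[0.8,-3,1,-17,0],[0.8,-3,1,-17,0],[0.8,-3,1,-17,0],[0.8,-3,1,-17,0],[0.8,-3,1,-17,0]]'; python3 chk.py | grep -E "^\[|side (8|16|24|32|40|48) "
```

```text
time_s: 17.15
tcp_pos: [0.4442, -0.3641, 0.0075]
ee_rot: [[-0.006, -0.125, 0.992], [0.0, 0.992, 0.125], [-1.0, 0.001, -0.006]]
wrist_force: [0.3, -0.1, 0.7]
gripper_width: 0.8
[ 0.44416046 -0.36411658  0.00752565] 97.17009548966561 [-5.78981058e-03  1.27167886e-04 -9.99983231e-01]
side 16 16 jaw [-45.  42.] perp [-29.   1.]
side 24 29 jaw [-45.  41.] perp [-33.  13.]
side 32 53 jaw [-6. 43.] perp [-34.  10.]
side 40 23 jaw [-6. 39.] perp [-32.   8.]
side 48 4 jaw [34. 41.] perp [-14.  -0.]
```

```bash
ls -t pics | head -2
```

```text
t_top_17.1.png
t_side_17.1.png
```

```bash
python3 -m creep '[[0.6,0,0,0,0],[0.45,0,0,0,0],[0.35,0,0,0,0],[0.3,0,0,0,0],[0.26,0,0,0,0],[0.24,0,0,0,0],[0.22,0,0,0,0],[0.2,0,0,0,0]]'; python3 -m creep '[[0.19,0,0,0,0],[0.18,0,0,0,0],[0.17,0,0,0,0],[0.16,0,0,0,0],[0.15,0,0,0,0],[0.13,0,0,0,0],[0.1,0,0,0,0],[0.05,0,0,0,0]]'; python3 -m creep '[[0,0,0,0,0],[0,0,0,0,0],[0,0,0,0,0],[0,0,0,0,0],[0,0,0,0,0],[0,0,0,0,0],[0,0,0,0,0],[0,0,0,0,0]]'; python3 chk.py | grep -E "^\[|side (8|16|24|32|40|48) "; ls -t pics|head -2
```

```text
time_s: 18.05
tcp_pos: [0.4441, -0.3641, 0.0075]
ee_rot: [[-0.006, -0.125, 0.992], [0.0, 0.992, 0.125], [-1.0, 0.001, -0.006]]
wrist_force: [0.2, -0.3, 0.2]
gripper_width: 0.225
time_s: 18.85
tcp_pos: [0.4441, -0.364, 0.0075]
ee_rot: [[-0.006, -0.125, 0.992], [0.0, 0.992, 0.125], [-1.0, 0.001, -0.006]]
wrist_force: [-0.6, -0.2, 0.2]
gripper_width: 0.156
time_s: 19.65
tcp_pos: [0.4441, -0.364, 0.0075]
ee_rot: [[-0.006, -0.125, 0.992], [0.0, 0.992, 0.125], [-1.0, 0.001, -0.006]]
wrist_force: [-0.5, 1.2, 0.0]
gripper_width: 0.16
[ 0.44405011 -0.36399155  0.0074539 ] 97.17555123954583 [-6.03803398e-03  3.07267132e-04 -9.99981724e-01]
side 16 9 jaw [-17.  13.] perp [-31.  -8.]
side 24 16 jaw [-17.  14.] perp [-33. -12.]
side 32 25 jaw [-18.  16.] perp [-33. -12.]
side 40 16 jaw [-8. 14.] perp [-31. -11.]
side 48 1 jaw [12. 12.] perp [-13. -13.]
t_top_19.6.png
t_side_19.6.png
```

It has gripped at 0.16 (14 mm), as the handle should. A gentle lift.

```bash
python3 -m creep '[[0,0,0,1,0],[0,0,0,3,0],[0,0,0,6,0],[0,0,0,10,0],[0,0,0,14,0],[0,0,0,17,0],[0,0,0,19,0],[0,0,0,20,0]]'; python3 -m creep '[[0,0,0,0,0],[0,0,0,0,0],[0,0,0,0,0],[0,0,0,0,0],[0,0,0,0,0],[0,0,0,0,0],[0,0,0,0,0],[0,0,0,0,0]]'; cat > lev.py <<'E'
from h import *
import sys
s=sense();t0=s["tcp_pos"];R=s["ee_rot"];d=np.array([-R[1,1],R[0,1]]);d=d if d[0]>0 else -d
if abs(R[0,1])>abs(R[1,1]): pass
yaw=np.degrees(np.arctan2(d[1],d[0]));lat=np.array([-d[1],d[0]])
print("tcp",t0,"yaw",yaw,"xaxis",R[:,0],"w",s["gripper_width"])
zt=t0[2]+.025-.03
for n in("side","top"):
    p=capture(n);X=cloud(p).reshape(-1,3);L=X[:,:2]-t0[:2];f=np.c_[L@d,L@lat]
    pc=[.125,0]
    m=(abs(f[:,0]-.125)<.033)&(abs(f[:,1])<.028)&(abs(X[:,2]-zt-.01)<.012)&(np.hypot(f[:,0]-.125,f[:,1])>.018)
    if m.sum()>10:
        A=np.c_[f[m]-pc,np.ones(m.sum())];q=np.linalg.lstsq(A,X[m,2],rcond=None)[0];r=X[m,2]-A@q;k=abs(r)<.004
        q=np.linalg.lstsq(A[k],X[m,2][k],rcond=None)[0]
        print(n,"plate n",m.sum(),"slope deg fwd/lat",np.round(np.degrees(q[:2]),2),"ztop",q[2].round(4),"expected",round(zt+.01,4))
    m=(abs(f[:,0]-.125)<.045)&(abs(f[:,1])<.04)&(abs(X[:,2]-zt-.01)<.008)
    if m.sum()>20: print(n,"plate ctr",np.array(cv2.minAreaRect((f[m]*1000).astype(np.float32))[0]).round(1),"world",X[m].mean(0).round(4))
    im=p["image"].reshape(-1,3).astype(int)
    m=(np.hypot(f[:,0]-.125,f[:,1])<.03)&(X[:,2]>zt+.012)&(X[:,2]<zt+.036)
    if m.sum():print(n,"ball n",m.sum(),"mean fwd/lat",(f[m].mean(0)*1000).round(1),"world",X[m].mean(0).round(4))
    u,v=map(int,proj(p,(t0[0]+.1,t0[1],zt)));u=min(max(u,60),512-60);v=min(max(v,50),384-50)
    cv2.imwrite(f"pics/l_{n}_{s['time_s']:.1f}.png",cv2.resize(p["image"][v-50:v+50,u-50:u+50],(400,400),interpolation=cv2.INTER_CUBIC))
    if n=="side":a=cv2.resize(p["image"][v-50:v+50,u-50:u+50],(400,400),interpolation=cv2.INTER_CUBIC)
    else:
        f=f"pics/L_{s['time_s']:.1f}.png";cv2.imwrite(f,np.hstack([a,cv2.resize(p["image"][v-50:v+50,u-50:u+50],(400,400),interpolation=cv2.INTER_CUBIC)]));print(f)
E
python3 lev.py
```

```text
time_s: 20.55
tcp_pos: [0.4442, -0.3641, 0.0278]
ee_rot: [[-0.006, -0.125, 0.992], [0.0, 0.992, 0.125], [-1.0, 0.001, -0.006]]
wrist_force: [0.1, 0.6, -1.1]
gripper_width: 0.16
time_s: 21.35
tcp_pos: [0.4441, -0.364, 0.0278]
ee_rot: [[-0.006, -0.125, 0.992], [0.0, 0.992, 0.125], [-1.0, 0.001, -0.006]]
wrist_force: [0.1, -0.4, -1.2]
gripper_width: 0.156
tcp [ 0.44413766 -0.36404416  0.02778553] yaw 7.175238225771403 xaxis [-5.66105305e-03  1.34253364e-04 -9.99983967e-01] w 0.15630044141638108
side plate n 157 slope deg fwd/lat [-0.02  0.03] ztop 0.0288 expected 0.0328
side plate ctr [124.   -0.7] world [ 0.5734 -0.3589  0.0291]
side ball n 24 mean fwd/lat [124.5  -4.9] world [ 0.5683 -0.3533  0.0425]
top plate n 18 slope deg fwd/lat [-36.17  13.41] ztop 0.0513 expected 0.0328
top plate ctr [151.4 -20.4] world [ 0.5987 -0.3662  0.0302]
pics/L_21.4.png
```

View picture.

View pics/L_21.4.png

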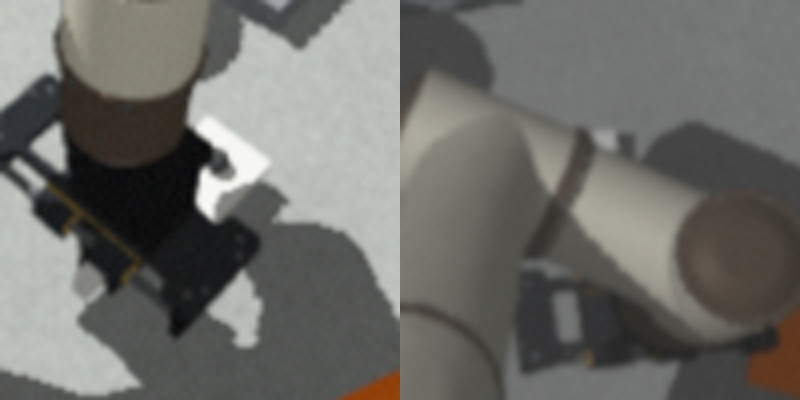

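```bash
python3 - <<'E'
from h import *
a=[capture(n)["image"] for n in("top","side")]
cv2.imwrite("pics/f1.png",cv2.resize(np.hstack(a),(800,300),interpolation=cv2.INTER_AREA))
print(sense()["joints"])
E
```

```text
[-23.1148305   28.59366864 -19.38849733   0.18097024 -42.31353918
 -59.84358898]
```

View pics/f1.png

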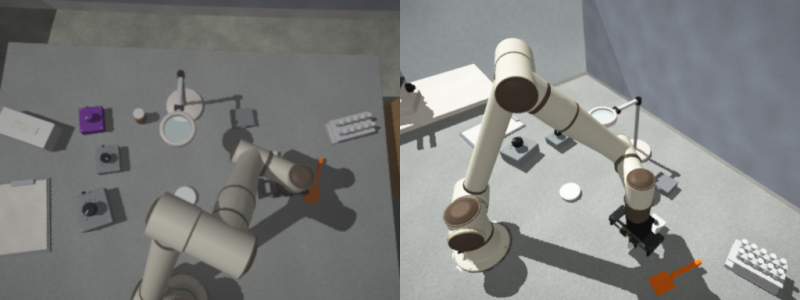

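```bash
python3 - <<'E'
from h import *
s=sense();t=s["tcp_pos"];j=np.radians(s["joints"][0]);e1=np.array([np.cos(j),np.sin(j)]);e2=np.array([-e1[1],e1[0]])
print(t[:2]@e1,t[:2]@e2)
Q=[]
for n in("top","side"):
    p=capture(n);X=cloud(p).reshape(-1,3);Q.append(X)
X=np.vstack(Q);X=X[np.isfinite(X).all(1)]
L=X[:,:2]-t[:2];f=np.c_[L@e1,L@e2]
h=X[:,2]-t[2]-.025
for z0 in np.arange(.04,.5,.02):
    for l0 in (-.12,-.06,0,.06,.12,.18):
        m=(h>=z0)&(h<z0+.02)&(f[:,1]>=l0)&(f[:,1]<l0+.06)&(abs(f[:,0])<.2)
        if m.sum()>3:print("h %.2f lat %.2f..%.2f n %d fwd %.0f..%.0f"%(z0,l0,l0+.06,m.sum(),*(np.percentile(f[m,0],[2,98])*1000)))
E
```

```text
0.5514411882066366 -0.160470600167409
h 0.04 lat -0.12..-0.06 n 5 fwd 8..16
h 0.04 lat -0.06..0.00 n 5 fwd -42..-11
h 0.04 lat 0.00..0.06 n 14 fwd -74..-6
h 0.06 lat -0.12..-0.06 n 47 fwd -3..35
h 0.06 lat -0.06..0.00 n 215 fwd -45..-1
h 0.06 lat 0.00..0.06 n 254 fwd -73..4
h 0.08 lat -0.12..-0.06 n 364 fwd 4..70
h 0.08 lat -0.06..0.00 n 242 fwd -29..69
h 0.08 lat 0.00..0.06 n 348 fwd -77..1
h 0.08 lat 0.06..0.12 n 300 fwd -74..-8
h 0.10 lat -0.12..-0.06 n 6 fwd 8..22
h 0.10 lat -0.06..0.00 n 137 fwd -32..40
h 0.10 lat 0.00..0.06 n 18 fwd -69..-30
h 0.10 lat 0.06..0.12 n 38 fwd -74..-13
h 0.12 lat -0.06..0.00 n 52 fwd -21..43
h 0.14 lat -0.12..-0.06 n 7 fwd -8..-2
h 0.14 lat -0.06..0.00 n 328 fwd -38..50
h 0.14 lat 0.00..0.06 n 11 fwd -38..-19
h 0.16 lat -0.06..0.00 n 112 fwd -38..23
h 0.16 lat 0.00..0.06 n 22 fwd -38..-13
h 0.18 lat -0.06..0.00 n 134 fwd -40..28
h 0.18 lat 0.00..0.06 n 30 fwd -41..-19
h 0.20 lat -0.06..0.00 n 179 fwd -40..28
h 0.20 lat 0.00..0.06 n 32 fwd -41..-23
h 0.22 lat -0.06..0.00 n 119 fwd -41..23
h 0.22 lat 0.00..0.06 n 11 fwd -41..-27
h 0.24 lat -0.06..0.00
[... 1113 characters left out ...]
.12..0.18 n 377 fwd -127..-30
h 0.38 lat 0.18..0.24 n 43 fwd -82..-40
h 0.40 lat 0.06..0.12 n 75 fwd -130..-89
h 0.40 lat 0.12..0.18 n 355 fwd -149..-47
h 0.40 lat 0.18..0.24 n 47 fwd -102..-56
h 0.42 lat 0.06..0.12 n 116 fwd -156..-103
h 0.42 lat 0.12..0.18 n 336 fwd -172..-63
h 0.42 lat 0.18..0.24 n 50 fwd -117..-72
h 0.44 lat 0.06..0.12 n 157 fwd -173..-115
h 0.44 lat 0.12..0.18 n 340 fwd -188..-79
h 0.44 lat 0.18..0.24 n 64 fwd -137..-88
h 0.46 lat 0.06..0.12 n 206 fwd -193..-129
h 0.46 lat 0.12..0.18 n 342 fwd -195..-94
h 0.46 lat 0.18..0.24 n 72 fwd -151..-103
h 0.48 lat 0.06..0.12 n 215 fwd -198..-144
h 0.48 lat 0.12..0.18 n 348 fwd -147..-111
h 0.48 lat 0.18..0.24 n 90 fwd -173..-119
```

At lens height only the roughly 40 mm radius gripper neck is near the head, leaving about 18 mm at the target TCP of (0.481, 0.010). Lifting now, then carrying slowly.

```bash
python3 -m creep '[[0,0,0,2,0],[0,0,0,8,0],[0,0,0,18,0],[0,0,0,30,0],[0,0,0,42,0],[0,0,0,53,0],[0,0,0,60,0],[0,0,0,62,0]]'; python3 -m creep '[[0,0,0,2,0],[0,0,0,8,0],[0,0,0,18,0],[0,0,0,30,0],[0,0,0,42,0],[0,0,0,53,0],[0,0,0,60,0],[0,0,0,62,0]]';  python3 -m creep '[[0,0,1,0,0],[0,0,4,0,0],[0,0,10,0,0],[0,0,18,0,0],[0,0,26,0,0],[0,0,32,0,0],[0,0,35,0,0],[0,0,36,0,0]]'; python3 lev.py
```

```text
time_s: 22.45
tcp_pos: [0.4447, -0.3643, 0.0912]
ee_rot: [[-0.004, -0.125, 0.992], [-0.001, 0.992, 0.125], [-1.0, -0.0, -0.004]]
wrist_force: [-0.7, 0.3, -0.5]
gripper_width: 0.155
time_s: 23.25
tcp_pos: [0.4452, -0.3645, 0.1546]
ee_rot: [[-0.002, -0.125, 0.992], [-0.002, 0.992, 0.125], [-1.0, -0.002, -0.002]]
wrist_force: [-0.9, 0.3, -1.5]
gripper_width: 0.157
time_s: 24.05
tcp_pos: [0.4453, -0.3281, 0.1547]
ee_rot: [[-0.001, -0.126, 0.992], [-0.002, 0.992, 0.126], [-1.0, -0.002, -0.002]]
wrist_force: [-0.8, -0.2, -1.1]
gripper_width: 0.16
tcp [ 0.44534296 -0.32809583  0.15470463] yaw 7.222795821266248 xaxis [-0.00131922 -0.00195661 -0.99999722] w 0.1601421077749368
side plate n 147 slope deg fwd/lat [-0.48  0.53] ztop 0.1587 expected 0.1597
side plate ctr [130.7  -0.5] world [ 0.5798 -0.3175  0.158 ]
side ball n 38 mean fwd/lat [124.6  -1.3] world [ 0.5691 -0.3137  0.1705]
top plate n 26 slope deg fwd/lat [3.19 0.69] ztop 0.1561 expected 0.1597
top plate ctr [155.9 -17.4] world [ 0.6003 -0.3271  0.1571]
pics/L_24.1.png
```

```bash
R='x'; python3 -m creep '[[0,0,2,0,0],[0,0,7,0,0],[0,0,15,0,0],[0,0,26,0,0],[0,0,37,0,0],[0,0,46,0,0],[0,0,52,0,0],[0,0,54,0,0]]'; python3 -m creep '[[0,0,2,0,0],[0,0,7,0,0],[0,0,15,0,0],[0,0,26,0,0],[0,0,37,0,0],[0,0,46,0,0],[0,0,52,0,0],[0,0,54,0,0]]'; python3 -m creep '[[0,0,2,0,0],[0,0,7,0,0],[0,0,15,0,0],[0,0,26,0,0],[0,0,37,0,0],[0,0,46,0,0],[0,0,52,0,0],[0,0,54,0,0]]'; python3 lev.py
```

```text
time_s: 24.95
tcp_pos: [0.4454, -0.2736, 0.1548]
ee_rot: [[-0.001, -0.126, 0.992], [-0.002, 0.992, 0.126], [-1.0, -0.002, -0.001]]
wrist_force: [-0.1, 0.2, -1.5]
gripper_width: 0.154
time_s: 25.75
tcp_pos: [0.4455, -0.2188, 0.155]
ee_rot: [[-0.001, -0.127, 0.992], [-0.002, 0.992, 0.127], [-1.0, -0.002, -0.001]]
wrist_force: [-0.3, -0.3, -0.6]
gripper_width: 0.157
time_s: 26.55
tcp_pos: [0.4456, -0.164, 0.1551]
ee_rot: [[-0.001, -0.129, 0.992], [-0.002, 0.992, 0.129], [-1.0, -0.002, -0.001]]
wrist_force: [0.0, -0.0, -0.8]
gripper_width: 0.163
tcp [ 0.44557339 -0.16402529  0.15509794] yaw 7.391121945256205 xaxis [-6.70823792e-04 -2.04736137e-03 -9.99997679e-01] w 0.16323595693827397
side plate n 122 slope deg fwd/lat [-0.36  0.22] ztop 0.1594 expected 0.1601
side plate ctr [134.7   1.4] world [ 0.5803 -0.1461  0.159 ]
side ball n 31 mean fwd/lat [124.9  -0.7] world [ 0.5695 -0.1487  0.1711]
top plate n 176 slope deg fwd/lat [-0.57 -0.31] ztop 0.1574 expected 0.1601
top plate ctr [135.1  -0.3] world [ 0.5816 -0.1467  0.1575]
top ball n 43 mean fwd/lat [129.1  -0.2] world [ 0.5736 -0.1476  0.1691]
pics/L_26.6.png
```

```bash
python3 -m creep '[[0,0,2,0,0],[0,0,7,0,0],[0,0,15,-1,0],[0,0,26,-1,0],[0,0,37,-2,0],[0,0,46,-2,0],[0,0,52,-3,0],[0,0,54,-3,0]]'; python3 -m creep '[[0,0,2,0,0],[0,0,7,0,0],[0,0,15,0,0],[0,0,26,0,0],[0,0,37,0,0],[0,0,46,0,0],[0,0,52,0,0],[0,0,54,0,0]]'; python3 -m creep '[[0,0,2,0,0],[0,0,7,0,0],[0,0,15,0,0],[0,0,26,0,0],[0,0,37,0,0],[0,0,46,0,0],[0,0,52,0,0],[0,0,54,0,0]]'; python3 lev.py; python3 - <<'E'
from h import *
for n in("top","side"):
    p=capture(n);X=cloud(p).reshape(-1,3)
    m=(np.hypot(X[:,0]-.605,X[:,1]-.026)<.09)&(X[:,2]>.312)&(X[:,2]<.336);q=X[m]
    m=np.abs(q[:,1]-.026)<.08;q=q[m]
    # fit outer circle
    H=cv2.convexHull((q[:,:2]*1000).astype(np.float32))[:,0];H=H[H[:,0]<620]
    A=np.c_[2*H,np.ones(len(H))];r=np.linalg.lstsq(A,(H**2).sum(1),rcond=None)[0];print(n,r[:2],np.sqrt(r[2]+r[0]**2+r[1]**2))
    for mk in mark_of(p,"lens")[:2]:print(mk["confidence"],px2w(p,mk["centre"],z=.312))
E
```

```text
time_s: 27.45
tcp_pos: [0.4455, -0.1096, 0.152]
ee_rot: [[-0.001, -0.129, 0.992], [-0.002, 0.992, 0.129], [-1.0, -0.002, -0.001]]
wrist_force: [-0.1, 1.0, -1.3]
gripper_width: 0.158
time_s: 28.25
tcp_pos: [0.4456, -0.0549, 0.1521]
ee_rot: [[-0.001, -0.13, 0.991], [-0.002, 0.991, 0.13], [-1.0, -0.002, -0.001]]
wrist_force: [-0.6, -0.7, -1.6]
gripper_width: 0.159
time_s: 29.05
tcp_pos: [0.4456, -0.0, 0.1521]
ee_rot: [[-0.001, -0.132, 0.991], [-0.002, 0.991, 0.132], [-1.0, -0.002, -0.001]]
wrist_force: [-0.3, 0.7, 0.5]
gripper_width: 0.154
tcp [ 4.45638600e-01 -4.28642111e-05  1.52058124e-01] yaw 7.567195799203861 xaxis [-7.10122555e-04 -2.04726755e-03 -9.99997652e-01] w 0.15435738487812822
side plate n 101 slope deg fwd/lat [-0.45  0.77] ztop 0.1561 expected 0.1571
side plate ctr [125.9   0.9] world [0.5792 0.0101 0.1558]
side ball n 29 mean fwd/lat [124.9  -2.2] world [0.5697 0.0142 0.167 ]
top plate n 48 slope deg fwd/lat [-2.53  0.34] ztop 0.1544 expected 0.1571
top plate ctr [136.7  -3.6] world [0.5776 0.0069 0.1538]
top ball n 18 mean fwd/lat [128.9  -1.3] world [0.5735 0.0157 0.1697]
pics/L_29.1.png
top [604.49792878  26.18688847] 61.40050166523048
side [602.4509654   25.39198347] 61.37405467025979
0.56 [0.60512338 0.04281287 0.312     ]
```

Lens fits at (0.604, 0.026) and the ball is at about (0.5735, 0.017). Shifting +30, +9 gently.

```bash
python3 -m creep '[[0,1,0,0,0],[0,4,1,0,0],[0,9,3,0,0],[0,15,5,0,0],[0,21,6,0,0],[0,26,8,0,0],[0,29,9,0,0],[0,30,9,0,0]]'; python3 -m creep '[[0,0,0,0,0],[0,0,0,0,0],[0,0,0,0,0],[0,0,0,0,0],[0,0,0,0,0],[0,0,0,0,0],[0,0,0,0,0],[0,0,0,0,0]]'; python3 lev.py; python3 - <<'E'
from h import *
for n in("top","side"):
    p=capture(n)
    for b in mark_of(p,"ball_center")[:3]:print(n,b["confidence"],px2w(p,b["centre"],z=.163).round(4))
    for b in mark_of(p,"pocket")[:3]:print(n,"pocket",b["confidence"],px2w(p,b["centre"],z=.152).round(4))
    cv2.imwrite(f"pics/end_{n}.png",p["image"])
    u,v=map(int,proj(p,(.6,.026,.2)));print(n,u,v,proj(p,(.604,.026,.162)))
    cv2.imwrite(f"pics/endc_{n}.png",cv2.resize(p["image"][v-50:v+50,u-50:u+50],(600,600),interpolation=cv2.INTER_CUBIC))
E
```

```text
time_s: 30.15
tcp_pos: [0.4759, 0.008, 0.1519]
ee_rot: [[-0.001, -0.13, 0.991], [-0.002, 0.991, 0.13], [-1.0, -0.002, -0.001]]
wrist_force: [-0.7, -0.0, -0.6]
gripper_width: 0.16
time_s: 30.95
tcp_pos: [0.4759, 0.0081, 0.1519]
ee_rot: [[-0.001, -0.13, 0.991], [-0.002, 0.991, 0.13], [-1.0, -0.002, -0.001]]
wrist_force: [0.6, -0.1, -1.2]
gripper_width: 0.158
tcp [0.47593909 0.00805082 0.15190281] yaw 7.480229805544335 xaxis [-9.69809549e-04 -2.16497445e-03 -9.99997186e-01] w 0.1581488795896757
side plate n 94 slope deg fwd/lat [-0.74  2.16] ztop 0.156 expected 0.1569
side plate ctr [124.3   0.5] world [0.6096 0.0167 0.1552]
side ball n 23 mean fwd/lat [128.    0.5] world [0.6028 0.0252 0.1671]
pics/L_30.9.png
top pocket 0.72 [ 0.416  -0.4694  0.152 ]
top 230 177 (np.float64(230.99966330452065), np.float64(179.10758651765076))
side 0.55 [0.6013 0.0195 0.163 ]
side pocket 0.65 [0.5856 0.0187 0.152 ]
side 258 176 (np.float64(259.47130618281335), np.float64(184.6110505304798))
```

View pics/endc_top.png

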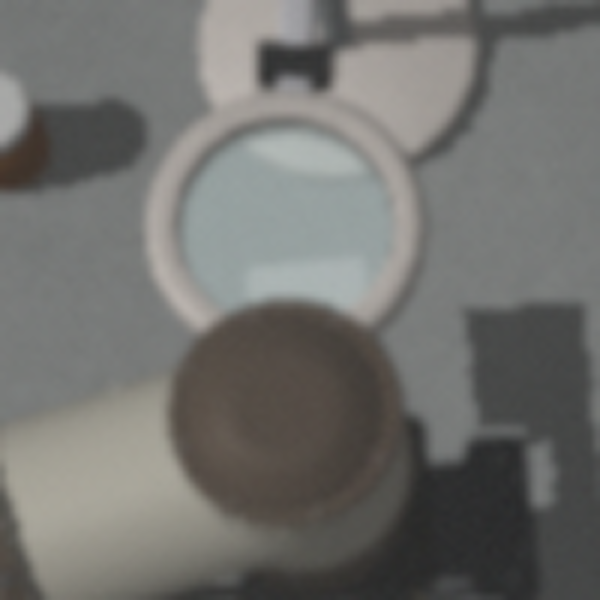

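View pics/endc_side.png

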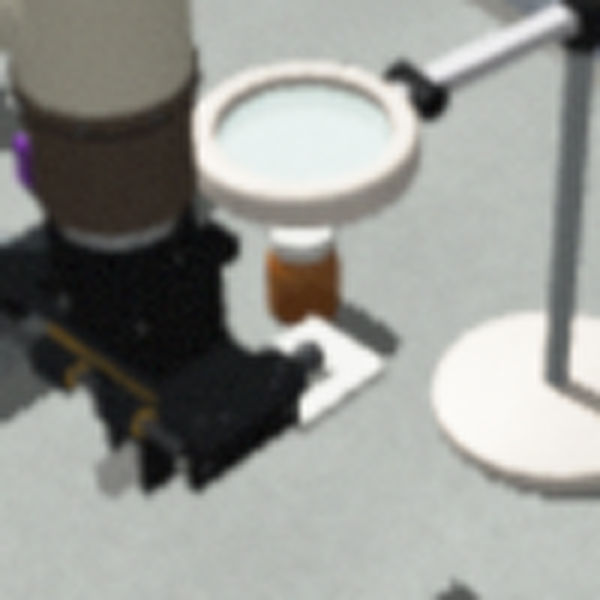

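```bash
cat > b.py <<'E'
from h import *
for i in range(2):
    p=capture("side");g=cv2.cvtColor(p["image"],cv2.COLOR_BGR2GRAY)
    u,v=258,176;c=cv2.resize(g[v:v+45,u-20:u+25],None,fx=8,fy=8,interpolation=cv2.INTER_CUBIC)
    cv2.imwrite(f"pics/b_{sense()['time_s']:.2f}.png",c)
    X=cloud(p).reshape(-1,3);m=(np.hypot(X[:,0]-.604,X[:,1]-.026)<.022)&(X[:,2]>.162)&(X[:,2]<.176);print(m.sum(),X[m].mean(0).round(4),sense()["tcp_pos"].round(4))
    for b in mark_of(p,"ball_center")[:2]:print(b["confidence"],px2w(p,b["centre"],z=.163).round(4))
E
python3 b.py; python3 -m creep '[[0,0,0,0,0],[0,0,0,0,0],[0,0,0,0,0],[0,0,0,0,0],[0,0,0,0,0],[0,0,0,0,0],[0,0,0,0,0],[0,0,0,0,0]]'; python3 b.py; ls -t pics|head -3
```

```text
20 [0.6003 0.0236 0.1693] [0.4759 0.008  0.1519]
18 [0.601  0.0242 0.1691] [0.4759 0.0081 0.1519]
0.43 [0.604  0.0207 0.163 ]
time_s: 32.35
tcp_pos: [0.4759, 0.0081, 0.1519]
ee_rot: [[-0.001, -0.13, 0.991], [-0.002, 0.991, 0.13], [-1.0, -0.002, -0.001]]
wrist_force: [-0.6, 1.1, -1.6]
gripper_width: 0.162
19 [0.6006 0.0244 0.1691] [0.4759 0.0081 0.1519]
0.55 [0.6051 0.0244 0.163 ]
19 [0.6007 0.0241 0.169 ] [0.4759 0.0081 0.1519]
0.46 [0.6041 0.0226 0.163 ]
b_32.50.png
b_32.40.png
b_31.50.png
```

```bash
python3 - <<'E'
from h import *
p=capture("side")
a=cv2.imread("pics/side0.png");cv2.imwrite("pics/fin.png",cv2.resize(np.hstack([a,p["image"]]),(800,300),interpolation=cv2.INTER_AREA))
p=capture("top")
for t in("jar","slide_box","petri","knob_top"):
    for m in mark_of(p,t)[:2]:print(t,np.round(m["centre"]),round(m["confidence"],2))
E
```

```text
jar [179. 152.] 0.58
slide_box [310. 153.] 0.68
petri [236. 252.] 0.61
petri [131. 203.] 0.16
knob_top [110. 266.] 0.75
knob_top [132. 202.] 0.72
```

View pics/fin.png

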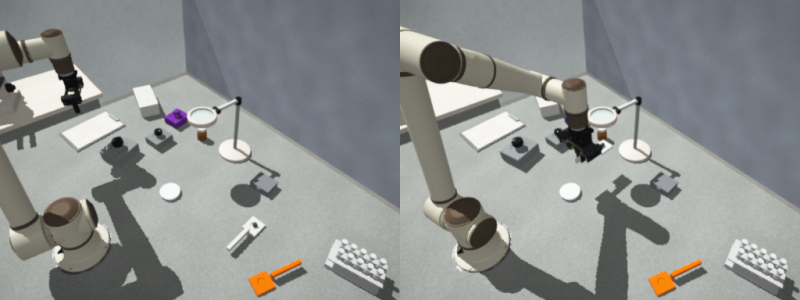

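The jar, slide box and Petri dish are where they started, and the tray is held under the head, which stands as it did. Handing in.

```bash
python3 -c "
from station import *
print(finish_job())"
```

```text
the job is handed in; nothing more can be done
None
```

I did the job in the order asked and handed it in at about 33 s. The handover gave no verdict.

**Knob:** I gripped the knob on the smaller grey box and pressed it 5.2 mm down until it bottomed at 8.6 N. I then turned it 1.34 rad clockwise, more than the 1.31 it could need. The moment rose to about 0.7 N m, so it was at the end stop. I did not look for the ring light coming on or read the joint itself; the knob's pointer had swung about 65° clockwise.

**Tray:** I gripped the handle at 14 mm, carried it slowly, and finished holding it still.
- **Ball position:** the ball lay still at about (0.603, 0.025), and the lens centre fits at (0.604, 0.026). By my height estimate the ball is about 15 cm below the lens.
- **Level:** the gripper tilted about 0.3° in all after gripping. Plate fits during the carry gave roughly 0.5° nose-down. The last fit gave 0.7° nose-down and 2.2° sideways, but the gripper hid part of the plate, so I trust it less.
- **Surroundings:** the jar, slide box and Petri dish are within about 3 pixels of where they began. The magnifier stands as it did.

**Disagreements:**
- **Height reading:** the reported TCP height is about 25 mm lower than the fingers appear in the cameras. My first grasp therefore closed in the air above the knob. After that I worked from the camera heights, and both grasps held at the expected widths.
- **Ball check:** in the final pose the arm hid the ball from the top camera, so its last position comes from the side camera only. Its estimates differ by up to about 6 mm.

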